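# Stop and cam-clamp a handle blank in a drilling jig with one finger

## Task

Get the short wooden handle blank ready for drilling in the plywood drilling jig, pushing with a fingertip only: gently push its free end so that it slides under the drill guide until its other end butts against the end stop. Then push the arm of the cam lever round with one finger, counterclockwise seen from above, until the cam presses the blank hard against the fence and stays tight by itself. Do not grasp or lift the blank, do not disturb the other things on the bench, and finish with your hand clear.

Things in the scene. Friction and masses are not known exactly. Their poses are not given: they have to be found in the camera images.
- drill_jig: Drilling jig on four rubber feet, fixed to the bench. Origin: on the bench surface; its x axis points across the jig to the fence (away from the robot), y along the fence to the end stop (robot's left), z up. Plywood base, z 20 to 32 mm, x -81 to +95, y -90 to +87 mm; the blank lies on it (z 32 mm). Lever pivot at x 4, y -20 mm.
- fence_face (a point): Middle of the fence's work face, 45.5 mm above the bench. Pale wooden fence along the jig's y: x 70 to 94 mm, y -75 to 87 mm, top 56 mm above the bench; its work face (x = 70 mm) looks to the jig's -x.
- stop_face (a point): Point on the end stop's work face, 45.5 mm above the bench, where the middle of the blank's end must come. Pale wooden end stop: x 30 to 70 mm, y 68 to 87 mm in the jig's frame, top 56 mm above the bench; its work face (y = 68 mm) looks to the jig's -y.
- guide_bush (a point): Top of the steel drill bush, 73 mm above the bench. It sits in an aluminium plate fixed on the fence that reaches over the blank: x 39 to 94, y 13 to 47 mm in the jig's frame, 63 to 69 mm above the bench. The blank's top is at 59 mm and passes under it.
- handle_blank: Loose bar of hickory, 160 x 36 x 27 mm (x, y, z), 0.09 kg; origin at the centre of its underside; its x axis lies nearly along the jig's y, +x end towards the end stop. It lies between cam and fence, 3 to 7 mm off the fence, 18 to 48 mm short of the stop; the other end sticks out to the right. Fully home its origin is at x 52, y -12 mm in the jig's frame.
- blank_free_end (a point): Middle of the blank's free (-x) end face, the end to push; 45.5 mm above the bench.
- cam_joint (a joint): Angle of the cam lever, rad, growing counterclockwise from above (closing), 0 to 2.5. The arm points at 2.18 + this from the jig's x axis. Starts at 0.05 to 0.6, cam clear of the blank. It meets the blank, on the fence, at about 1.83, then grows stiff; it locks itself and stays where left. Turning it free takes about 2 N at the push point; 10 to 15 N there, at about 1.9, clamps well.
- cam_lever: The cam lever; its origin on the pivot axis, 32 mm above the bench. Its cam is an aluminium disc 48 mm across whose centre lies 9 mm off the pivot, 34 to 53 mm above the bench; the nut on the pivot reaches 65 mm. One arm with a black ball knob.
- lever_push (a point): Point on the centre line of the lever's arm, 72 mm from the pivot, 54 mm above the bench: a good place to push. The arm is a round steel bar 11 mm thick, its centre line 47 mm above the bench at 40 mm from the pivot, rising to 58 mm at 90 mm.
- lever_knob (a point): Centre of the black ball knob, 27 mm across, at the end of the arm, 99 mm from the pivot and 60 mm above the bench.
- black_marker: Loose black marker, 132 x 18 mm, lying near the front right corner of the bench, origin at the middle of its underside. Leave it alone.
- rules_sign: Fixed obstacle: a painted board, 345 mm wide, hanging upright behind the jig, from 290 mm above the bench upwards, square to the bench; origin below the middle of its lower edge. Keep the hand and wrist clear of it.
- nut_tin: Loose dark round tin, 68 mm across, 42 mm high, behind the jig, origin at the centre of its underside. Leave it alone.
- bit_box: Loose small blue carton, 35 x 56 x 45 mm, to the left behind the jig, origin at the centre of its underside. Leave it alone.

How it is judged:
On the way, in this order (a step that is already met when the one before it is completed fails the run):
1. the blank's end is pushed against the end stop while the cam is still clear of it (y of handle_blank in the frame of drill_jig above -0.015 m and z of handle_blank in the frame of drill_jig below 0.038 m and value of joint cam_joint below 1.2 rad), for 0.2 s.
2. the cam lever is swung until the cam presses on the blank (value of joint cam_joint above 1.6 rad and contact force between cam_lever and handle_blank above 5 N), for 0.2 s.
At the end, for the whole second after the job is handed in: Blank flat on the base, its end within 3 mm of the end stop, its side within 2.5 mm of the fence (parallel to 0.03 rad); cam lever past 1.6 rad and by itself pressing the blank with more than 5 N; the three loose things within 10 mm of where they stood (all of step 2 and y of handle_blank in the frame of drill_jig above -0.015 m and z of handle_blank in the frame of drill_jig below 0.038 m and x of handle_blank in the frame of drill_jig above 0.0495 m and angle between the x axis of handle_blank and the y axis of drill_jig, either way round below 0.03 rad and linear speed of handle_blank below 0.01 m/s and distance of each of black_marker, nut_tin, bit_box from where it was at the start of the episode below 0.01 m); the robot touches nothing.
It fails at once if the blank is lifted or tipped (z of handle_blank in the frame of drill_jig above 0.042 m or angle between handle_blank's own z axis and vertical above 0.15 rad).
It fails at once if the blank is shoved or squeezed by the fingers with more than 60 N (contact force between the fingers and handle_blank above 60 N).
It fails at once if one of the loose things beside the jig is moved by more than 15 mm (distance of any of black_marker, nut_tin, bit_box from where it was at the start of the episode above 0.015 m).
It also fails if it takes over 48 s, if anything falls off the work surface, if the arm or the gripper's body presses on something with over 40 N, if the wrist force passes 120 N, or if a joint passes its speed limit or range.

## Robot

A 6-joint arm with a two-finger parallel gripper is mounted at the origin on a cart in front of the work surface, level with it; the furniture and walls round the work are solid. World frame = base frame: x ahead of the robot, y to its left, z up, the work surface at z = 0. Lengths are in m, angles in rad, forces in N, time in s.
With the tool pointing down it reaches from about 0.35 to 0.975 m from the base axis. Payload 4.9 kg.
Tool frame: the origin (TCP) lies midway between the tips of the shut fingers; the grasp point (between the pads) lies 19 mm behind it; z points along the fingers, y is the line along which they close (so a half turn about z gives the same grasp; the last joint's range is limited). The gripper opens to 85 mm and grips with 20 to 120 N. Pads are 22 mm wide; open, the fingers measure 114 mm over their backs; the gripper's body (76 mm by 85 mm) begins 54 mm behind the grasp point. The pads swing forward as they close: fully open they stand 13 mm farther back than shut.
Start: joints at [1.222, 0.053, 1.613, -0, 1.476, -0.119], TCP at [0.142, 0.609, 0.207] pointing down, gripper open.
Joint ranges: [-3.01, 3.01], [-1.01, 2.22], [0.06, 2.58], [-1.02, 4.17], [0.09, 2.62], [-3.14, 3.14]. Speed limits (rad/s): [2.57, 2.57, 3.14, 3.14, 3.14, 3.14].

## Interface

Orientations are given as a rotation vector (axis times angle).
In Python, from station import ctrl gives the robot as it stands.
- The arm moves only by the tool step_arm, never from a script. Its argument "targets" is a list of rows, each an object with "travel": the shift along the world's x, y, z as a fraction of full scale, a list of three; "angular": the turn, a rotation vector about the world's x, y, z as a fraction of full scale, a list of three; "gripper": the opening, from 0 (shut) to 1 (fully open). In form: [{"travel": [x, y, z], "angular": [rx, ry, rz], "gripper": gripper}, ...]. A call has 1 to 10 rows; each row is the pose to reach, as a shift and turn from the pose commanded when the call began; what a row does not reach only later rows make up. Full scale, the value 1, is 0.6 m for a shift and pi/4 rad for a turn. A row lasts 1/10 s, in which the tool goes at most 50 mm and 8.59 degrees, less where a joint would pass 70% of its speed; a pose out of reach is approached as far as the arm can. A call with a number of a shift or a turn outside -1 to 1 is refused whole. A call with a gripper value outside its range is refused whole. The fingers move at their own pace and stop on an object; "squeeze" is the grip in N (left out, the last holds). Time passes only in rows, so rows that repeat a pose let the fingers close. It gives the time, the measured TCP pose, the force, the opening and the grip force at its end, in the units of the state.
- ctrl.get_obs(): the state, without advancing time (a new reading comes with each control period).
- ctrl.get_image(name): name is "scene" or "side" or "wrist"; returns a dict with "img" (480x640x3 uint8, red, green, blue), "fx", "fy", "cx", "cy" (pixels), "rvec" (rotation vector, rad) and "tvec" (3), from world to camera coordinates, as OpenCV has them. Camera axes: x right, y down, z forward; pixel columns grow to the right and rows downward; lengths in m; the calibration is good to about 2 mm. The wrist camera is an equidistant fisheye: a pixel r from the principal point sees the ray r / f radians off the axis. A picture is of the moment at which its call begins. There is no depth.
- ctrl.finish_job(): hands the job in; it is judged then, once.
The state is a dict: "t": time; "q": joint angles; "dq": joint speeds; "effort": joint torques, N m; "tool_pos": TCP position; "tool_rot": TCP orientation; "contact_force": force on the tool from outside, world axes, zero at the start; "wrist_torque": the same for the moment, N m; "opening": finger opening in m; "grip_force": force on a finger pad.
Only numpy, scipy, OpenCV 4.12 (cv2) and the standard library are available. Lean on these libraries where they do the work, as an engineer would, in place of code of your own. Each camera call takes 0.05 s, during which the arm holds its last target. There are 200 camera calls.

## Working session

There is one attempt and no reset: what is moved stays moved. The work goes in short steps, Python scripts to look and compute and a tool call to move; the robot and the scene stay as the last step left them, time stands still between calls to the robot, and variables do not carry over. Pictures are saved under pics/ and viewed, at most 10 in all, crops included, and the job is handed in when it is done.

Besides the shell and the picture viewer there is one more tool, called after "Request:" in YAML: its name, and indented under it one key for each argument. step_arm: Moves the arm, as the interface text tells. Its arguments: {"type":"object","properties":{"targets":{"type":"array"},"squeeze":{"type":"number"}},"required":["targets"]}

```bash
mkdir -p pics
cat > h.py <<'E'
import cv2,numpy as np
from station import ctrl
def snap(n,f):
    d=ctrl.get_image(n); cv2.imwrite('pics/'+f,d['img'][:,:,::-1]); np.savez('pics/'+f+'.npz',**d); return d
def back(f,px,z):
    d=np.load('pics/'+f+'.npz'); R=cv2.Rodrigues(d['rvec'])[0]; t=d['tvec'].ravel()
    c=-R.T@t; r=R.T@np.array([(px[0]-d['cx'])/d['fx'],(px[1]-d['cy'])/d['fy'],1.])
    return c+r*(z-c[2])/r[2]
def proj(f,P):
    d=np.load('pics/'+f+'.npz'); K=np.array([[d['fx'],0,d['cx']],[0,d['fy'],d['cy']],[0,0,1.]])
    return cv2.projectPoints(np.array(P,float),d['rvec'],d['tvec'],K,None)[0][:,0]
E
python3 - <<'E'
from h import *
for n in('scene','side'):
    d=snap(n,n+'0.png'); R=cv2.Rodrigues(np.array(d['rvec']))[0]; print(n,d['fx'],-R.T@np.ravel(d['tvec']),R[2])
print(ctrl.get_obs())
E
```

```text
scene 483.0282471914685 [0.00885513 0.3126039  0.81970336] [ 0.60930839 -0.35211849 -0.71046172]
side 524.5449184116848 [ 0.55935109 -1.05764774  0.60109661] [ 0.02838605  0.93580512 -0.35137305]
{'t': 0.1, 'q': array([ 1.22200812e+00,  5.32921947e-02,  1.61417590e+00, -2.06224363e-05,
        1.47599748e+00, -1.18994044e-01]), 'dq': array([-8.27002737e-04, -1.50462988e-03, -2.95416866e-03,  2.76328381e-04,
        7.90997579e-05, -1.10152283e-03]), 'effort': array([ 2.95830596e-04, -3.94901276e+01, -3.71363819e+01, -1.40184643e-04,
        3.86589876e-03,  1.30438798e-05]), 'tool_pos': array([0.1421505 , 0.6079866 , 0.20597369]), 'tool_rot': array([-3.60115459e-01, -3.12046652e+00,  2.86896635e-03]), 'contact_force': array([ 0.21475098, -0.3790057 , -0.18429192]), 'wrist_torque': array([-0.05812266,  0.00255836, -0.01332276]), 'grip_force': 0.0, 'opening': 0.08536108863203191}
```

View pics/scene0.png

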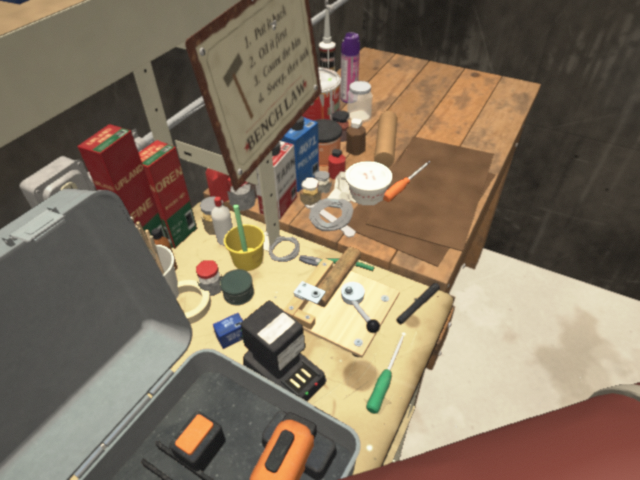

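View pics/side0.png

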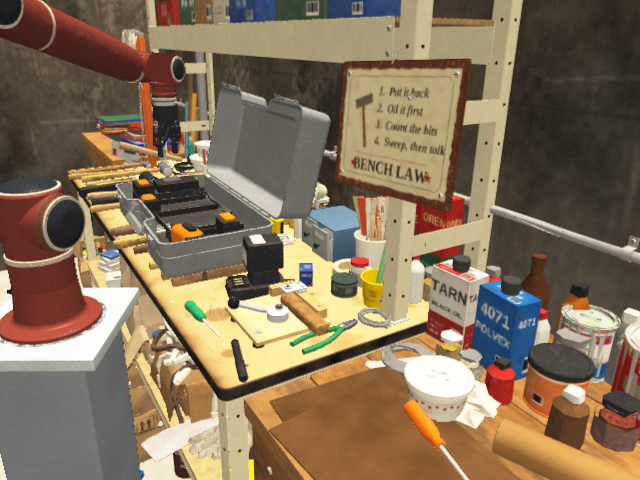

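The scene picture shows the jig at about (345,310), with the lever nut near (352,290) and the knob near (373,325). The blank runs from (355,255) towards the guide at (310,293). The side picture shows the free end at about (325,325). I'll zoom in on both.

Run:
```python
import cv2
a=cv2.imread('pics/scene0.png')[240:360,280:440]; cv2.imwrite('pics/sc.png',cv2.resize(a,None,fx=5,fy=5,interpolation=cv2.INTER_CUBIC))
a=cv2.imread('pics/side0.png')[250:370,210:370]; cv2.imwrite('pics/si.png',cv2.resize(a,None,fx=5,fy=5,interpolation=cv2.INTER_CUBIC))
```

```text
(no output)
```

View pics/sc.png

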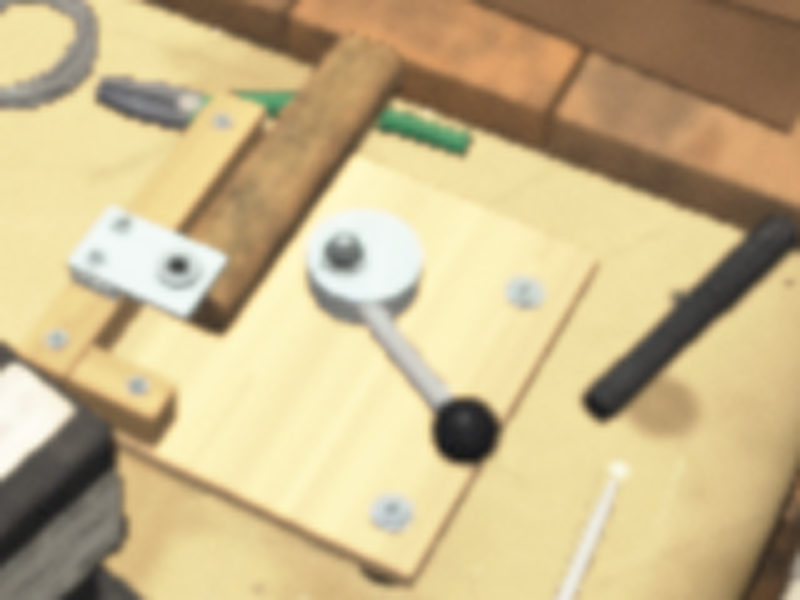

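View pics/si.png

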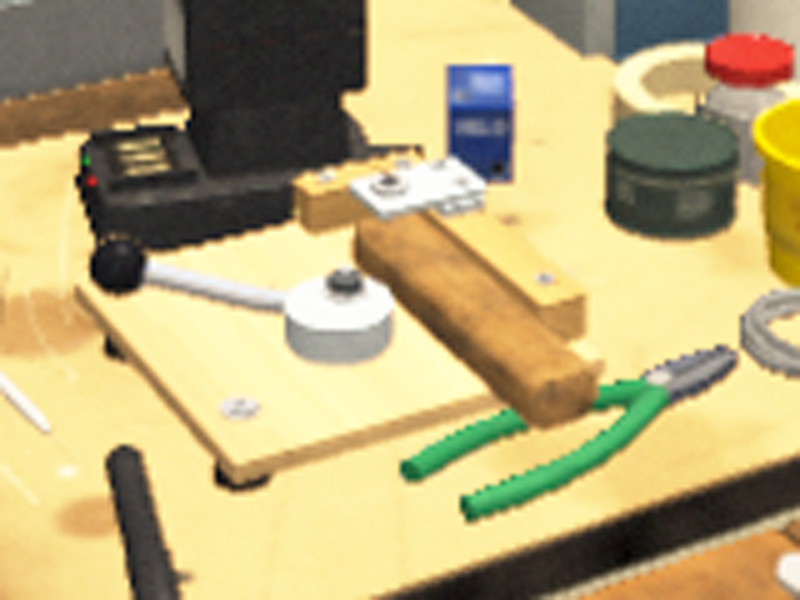

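The scene crop gives the base corners at (410,580) and (598,262), the plate corners, the knob at (465,430), and the blank's free-end corners at (345,38) and (402,65). The side crop shows the same features, with the free end around (530–603, 365–425). I'll fit everything jointly.

```bash
cat > fit.py <<'E'
from h import *
from scipy.optimize import least_squares
J={'scene0.png':[((-81,87,32),(410,573)),((-81,-90,32),(598,262)),((94,-75,56),(222,92)),((70,-75,56),(268,112)),((39,13,69),(228,259)),((39,47,69),(185,312)),((94,47,69),(70,258)),((94,13,69),(112,206)),((4,-20,64),(346,240)),((30,68,56),(177,395))],
'side0.png':[((-81,-90,32),(235,465)),((-81,87,32),(78,290)),((39,13,69),(377,212)),((94,13,69),(487,186)),((94,47,69),(450,157)),((39,47,69),(350,180)),((4,-20,64),(345,273)),((94,-75,56),(585,293))]}
B={'scene0.png':[((-80,-18,27),(345,38)),((-80,18,27),(402,65)),((80,18,0),(220,330))],'side0.png':[((-80,18,27),(530,398)),((-80,-18,27),(603,365)),((-80,18,0),(540,425)),((80,18,27),(358,222))]}
K={'scene0.png':(465,430),'side0.png':(118,265)}
off={'scene0.png':(280,240),'side0.png':(210,250)}
px=lambda f,c:(np.array(c)+.5)/5-.5+off[f]
def tf(p,P,dz=0):
    P=np.atleast_2d(P)/1000.; c,s=np.cos(p[2]),np.sin(p[2])
    return np.c_[p[0]+c*P[:,0]-s*P[:,1],p[1]+s*P[:,0]+c*P[:,1],P[:,2]+dz]
def res(p,D,dz):
    return np.concatenate([(proj(f,tf(p,[a for a,_ in L],dz))-np.array([px(f,b) for _,b in L])).ravel() for f,L in D.items()])
if __name__=='__main__':
    j=least_squares(res,[.6,-.1,0],args=(J,0),loss='soft_l1').x; print('jig',j,res(j,J,0).reshape(-1,2).round(1).tolist())
    b=least_squares(res,[.65,-.15,j[2]+1.57],args=(B,.032),loss='soft_l1').x; print('blank',b,res(b,B,.032).reshape(-1,2).round(1).tolist())
    i=lambda w:np.array([[np.cos(j[2]),np.sin(j[2])],[-np.sin(j[2]),np.cos(j[2])]])@(np.array(w)-j[:2])
    print('blank in jig',i(b[:2]),b[2]-j[2]-np.pi/2,'free end',i(tf(b,(-80,0,0))[0,:2]),tf(b,(-80,0,0)))
    for f in K: 
        k=back(f,px(f,K[f]),.06); v=i(k[:2])-[.004,-.02]; print('knob',k,np.hypot(*v),np.arctan2(v[1],v[0])%6.283-2.18)
    np.savez('fit.npz',j=j,b=b)
    for f,c,z in(('scene0.png',(690,310),.01),('scene0.png',(780,235),.01),('scene0.png',(600,400),.01),('side0.png',(125,455),.01)): print('marker',back(f,px(f,c),z))
E
python3 fit.py
```

```text
jig [ 0.5010199  -0.03352225  0.49870748] [[0.0, -0.2], [0.7, -2.5], [-0.7, -2.0], [-0.1, -2.0], [0.0, -1.7], [-0.0, -0.5], [-0.8, -0.6], [-0.3, -1.6], [-0.3, -0.8], [0.2, -3.6], [-1.9, -1.1], [-2.6, -3.2], [-0.4, -0.8], [-0.9, -0.8], [-0.6, -0.6], [-1.7, -0.3], [-1.4, -1.3], [-0.6, -0.8]]
blank [ 0.57327895 -0.05713103  2.04376711] [[-1.4, -5.4], [1.5, -4.8], [-0.0, 0.2], [-0.4, -3.4], [0.5, -1.0], [-2.6, 2.8], [-0.1, -0.7]]
blank in jig [ 0.05216615 -0.05529411] -0.025736694767851676 free end [ 0.05010744 -0.13526761] [[ 0.60972159 -0.12834855  0.        ]]
knob [ 0.41435333 -0.0373878   0.06      ] 0.10043902254732949 0.3452761846634558
knob [ 0.41842013 -0.0399698   0.06      ] 0.09612000597893974 0.3669900850280783
marker [ 0.44066985 -0.1754675   0.01      ]
marker [ 0.451849   -0.23399468  0.01      ]
marker [ 0.4241793  -0.11537391  0.01      ]
marker [ 0.42775158 -0.11249029  0.01      ]
```

```bash
cat > ov.py <<'E'
from fit import *
j=np.load('fit.npz')['j'];b=np.load('fit.npz')['b']
def box(x0,x1,y0,y1,z0,z1):
    c=[(x,y,z) for z in(z0,z1) for x,y in((x0,y0),(x1,y0),(x1,y1),(x0,y1))]
    return [(c[a],c[d]) for a,d in((0,1),(1,2),(2,3),(3,0),(4,5),(5,6),(6,7),(7,4),(0,4),(1,5),(2,6),(3,7))]
out=[]
for f in off:
    o=off[f]; a=cv2.imread('pics/'+f)[o[1]:o[1]+120,o[0]:o[0]+160]; a=cv2.resize(a,None,fx=5,fy=5,interpolation=cv2.INTER_CUBIC)
    for E,p,dz,c in[(box(-81,95,-90,87,20,32),j,0,(0,0,255)),(box(70,94,-75,87,32,56),j,0,(255,0,0)),(box(30,70,68,87,32,56),j,0,(255,0,255)),(box(39,94,13,47,63,69),j,0,(0,160,0)),(box(-80,80,-18,18,0,27),b,.032,(0,255,255))]:
        for s,e in E:
            q=((proj(f,tf(p,[s,e],dz))-o+.5)*5-.5).astype(int); cv2.line(a,tuple(map(int,q[0])),tuple(map(int,q[1])),c,1,cv2.LINE_AA)
    out.append(a)
cv2.imwrite('pics/ov.png',cv2.resize(np.hstack([o[:, :] for o in out]),(800,300),interpolation=cv2.INTER_AREA)); cv2.imwrite('pics/ov_s.png',out[0]);cv2.imwrite('pics/ov_d.png',out[1])
E
python3 ov.py
```

```text
(no output)
```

View pics/ov_s.png

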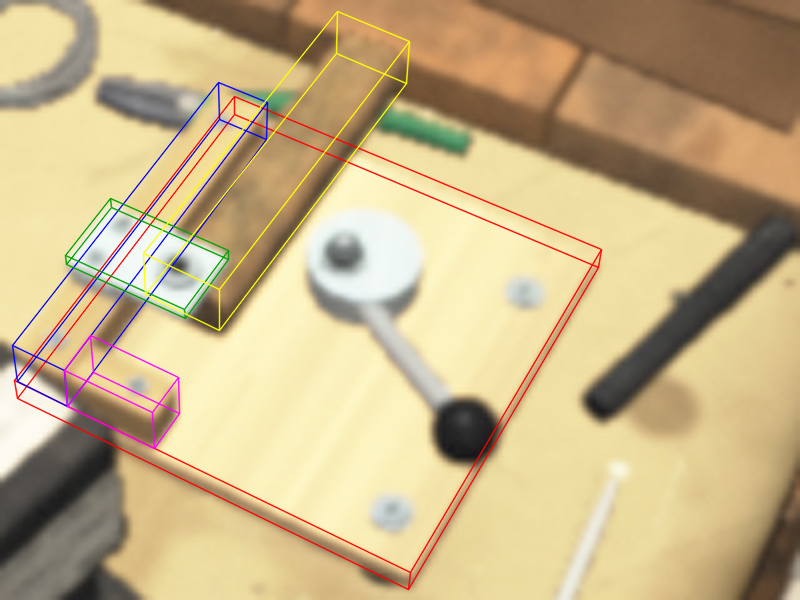

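View pics/ov_d.png

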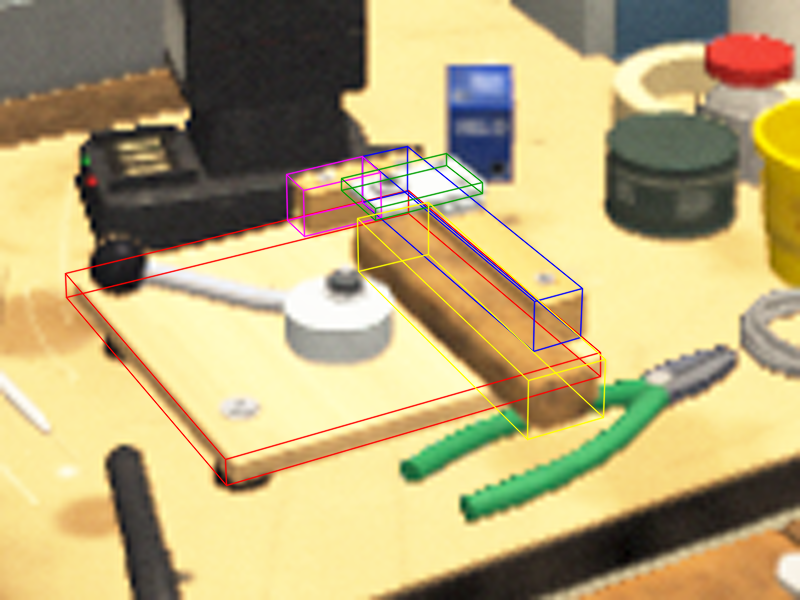

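The overlay fits to within a few mm. The tops sit about 1.5 px low in both views, so I'll refit with small image offsets. The blank's edges look rounded, so I'll use its end-face middles: scene (375,48), side (566,400). I also need the sign and the case lid for a clear path.

```bash
cat > f2.py <<'E'
from fit import *
J['scene0.png'][0]=((-81,87,20),(411,582)); J['scene0.png'][-1]=((30,68,56),(177,397))
n=len(J['scene0.png'])*2
def r2(p):
    r=res(p[:3],J,0).reshape(-1,2); r[:n//2]-=p[3:5]; r[n//2:]-=p[5:7]; return np.r_[r.ravel(),p[3:]/1.0]
j=least_squares(r2,[.5,-.03,.5,0,0,0,0],loss='soft_l1').x; print(j, r2(j)[:-4].reshape(-1,2).round(1).tolist())
o={'scene0.png':j[3:5],'side0.png':j[5:7]}
i=lambda w:np.array([[np.cos(j[2]),np.sin(j[2])],[-np.sin(j[2]),np.cos(j[2])]])@(np.array(w)[:2]-j[:2])
for f,c,z in(('scene0.png',(375,48),.057),('side0.png',(566,400),.0455),('scene0.png',(465,430),.06),('side0.png',(118,265),.06)):
    w=back(f,px(f,c)+o[f],z); v=i(w)-[.004,-.02]; print(w,i(w),np.hypot(*v),np.arctan2(v[1],v[0])%6.283-2.18)
np.savez('fit.npz',j=j[:3])
print('sign',back('scene0.png',(235,180),.29),back('scene0.png',(320,95),.29))
for z in(.15,.25,.35): print('lid',z,back('scene0.png',(85,190),z),back('scene0.png',(140,215),z),back('side0.png',(222,90),z),back('side0.png',(330,112),z))
print('charger top',[back('scene0.png',(300,320),z) for z in(.08,.12)])
for jp in((46,-130),(46,-150),(49,-103),(-50,45),(4,-20)): print(jp,tf(j,(*jp,0))[0,:2])
E
python3 f2.py
```

```text
[ 0.50267961 -0.03459406  0.50189621 -0.16590781 -1.99485864 -0.43226865
 -0.66160834] [[-0.1, 2.5], [0.7, -1.4], [-0.6, -0.6], [-0.1, -0.6], [0.2, -0.5], [0.2, 0.8], [-0.6, 0.8], [-0.1, -0.2], [-0.2, 0.4], [0.5, -2.8], [-0.5, -0.1], [-1.5, -2.2], [0.8, 0.1], [0.2, 0.0], [0.4, 0.2], [-0.7, 0.6], [-0.2, -0.4], [0.6, -0.0]]
[ 0.60499419 -0.12558748  0.057     ] [ 0.0459204  -0.12899377] 0.11677740400604718 2.8993752999193716
[ 0.60878924 -0.12627228  0.0455    ] [ 0.04891797 -0.13141987] 0.12013330677450855 2.9154152767373396
[ 0.41820564 -0.03976746  0.06      ] [-0.07654482  0.0361041 ] 0.09815873685664658 0.35318079572508543
[ 0.41712786 -0.03692775  0.06      ] [-0.07612352  0.03911211] 0.09956917067520703 0.32596985466087736
sign [0.67270559 0.09446368 0.29      ] [ 0.85006267 -0.1899188   0.29      ]
lid 0.15 [0.99397097 0.33337972 0.15      ] [0.84649251 0.25364475 0.15      ] [-0.12734193  3.80827152  0.15      ] [0.7618428  2.39759182 0.15      ]
lid 0.25 [0.84687363 0.33027748 0.25      ] [0.72141663 0.26244852 0.25      ] [0.02488555 2.7295848  0.25      ] [0.71695403 1.6316274  0.25      ]
lid 0.35 [0.69977629 0.32717524 0.35      ] [0.59634075 0.27125229 0.35      ] [0.17711304 1.65089808 0.35      ] [0.67206527 0.86566298 0.35      ]
charger top [array([0.48474796, 0.07898361, 0.08      ]), array([0.45901371, 0.0916168 , 0.12      ])]
(46, -130) [ 0.60554806 -0.12643132]
(46, -150) [ 0.61516983 -0.14396476]
(49, -103) [ 0.59518867 -0.10131791]
(-50, 45) [ 0.43719702 -0.01919826]
(4, -20) [ 0.51580807 -0.05020314]
```

Request:
step_arm:
  targets:
    - {"travel": [0,0,0.083],"angular": [0,0,0],"gripper": 0}
    - {"travel": [0,0,0.167],"angular": [0,0,0],"gripper": 0}
    - {"travel": [0,0,0.25],"angular": [0,0,0],"gripper": 0}
    - {"travel": [0,0,0.333],"angular": [0,0,0],"gripper": 0}
    - {"travel": [0.07,-0.05,0.333],"angular": [0,0,0],"gripper": 0}
    - {"travel": [0.13,-0.11,0.333],"angular": [0,0,0],"gripper": 0}
    - {"travel": [0.19,-0.17,0.333],"angular": [0,0,0],"gripper": 0}
    - {"travel": [0.25,-0.23,0.333],"angular": [0,0,0],"gripper": 0}
    - {"travel": [0.31,-0.3,0.333],"angular": [0,0,0],"gripper": 0}
    - {"travel": [0.36,-0.36,0.333],"angular": [0,0,0],"gripper": 0}

```text
t: 1.1
tool_pos: [0.3551, 0.3958, 0.4062]
tool_rot: [-0.36, -3.12, 0.001]
contact_force: [0.1, 0.7, 0.1]
opening: 0.0
grip_force: 0.0
```

Request:
step_arm:
  targets:
    - {"travel": [0.02,-0.08,0],"angular": [0,0,-0.1],"gripper": 0}
    - {"travel": [0.03,-0.16,0],"angular": [0,0,-0.2],"gripper": 0}
    - {"travel": [0.04,-0.24,0],"angular": [0,0,-0.3],"gripper": 0}
    - {"travel": [0.05,-0.32,0],"angular": [0,0,-0.4],"gripper": 0}
    - {"travel": [0.07,-0.4,0],"angular": [0,0,-0.5],"gripper": 0}
    - {"travel": [0.09,-0.48,0],"angular": [0,0,-0.6],"gripper": 0}
    - {"travel": [0.11,-0.56,0],"angular": [0,0,-0.7],"gripper": 0}
    - {"travel": [0.13,-0.64,0],"angular": [0,0,-0.8],"gripper": 0}
    - {"travel": [0.15,-0.72,0],"angular": [0,0,-0.9],"gripper": 0}
    - {"travel": [0.17,-0.8,0],"angular": [0,0,-1],"gripper": 0}

```text
t: 2.1
tool_pos: [0.456, -0.0845, 0.4066]
tool_rot: [-1.532, -2.743, -0.0]
contact_force: [0.9, 0.1, 0.1]
opening: -0.0001
grip_force: 0.0
```

Request:
step_arm:
  targets:
    - {"travel": [0.07,-0.03,0],"angular": [0,0,-0.067],"gripper": 0}
    - {"travel": [0.14,-0.06,-0.03],"angular": [0,0,-0.067],"gripper": 0}
    - {"travel": [0.2,-0.09,-0.07],"angular": [0,0,-0.067],"gripper": 0}
    - {"travel": [0.25,-0.115,-0.13],"angular": [0,0,-0.067],"gripper": 0}
    - {"travel": [0.272,-0.115,-0.2],"angular": [0,0,-0.067],"gripper": 0}
    - {"travel": [0.272,-0.115,-0.28],"angular": [0,0,-0.067],"gripper": 0}
    - {"travel": [0.272,-0.115,-0.36],"angular": [0,0,-0.067],"gripper": 0}
    - {"travel": [0.272,-0.115,-0.43],"angular": [0,0,-0.067],"gripper": 0}
    - {"travel": [0.272,-0.115,-0.5],"angular": [0,0,-0.067],"gripper": 0}
    - {"travel": [0.272,-0.115,-0.5],"angular": [0,0,-0.067],"gripper": 0}

```text
t: 3.1
tool_pos: [0.6137, -0.1494, 0.0981]
tool_rot: [-1.591, -2.691, 0.004]
contact_force: [-1.7, 0.8, -1.4]
opening: 0.0
grip_force: 0.0
```

Run:
```python
from h import *
print(ctrl.get_obs()['tool_pos'],ctrl.get_obs()['tool_rot'])
a=snap('side','s1.png')['img'][200:380,200:440,::-1]; cv2.imwrite('pics/s1c.png',cv2.resize(a,None,fx=3.3,fy=3.3,interpolation=cv2.INTER_CUBIC))
```

```text
[ 0.61373056 -0.1494134   0.09811283] [-1.59107717 -2.69114739  0.00426307]
```

View pics/s1c.png

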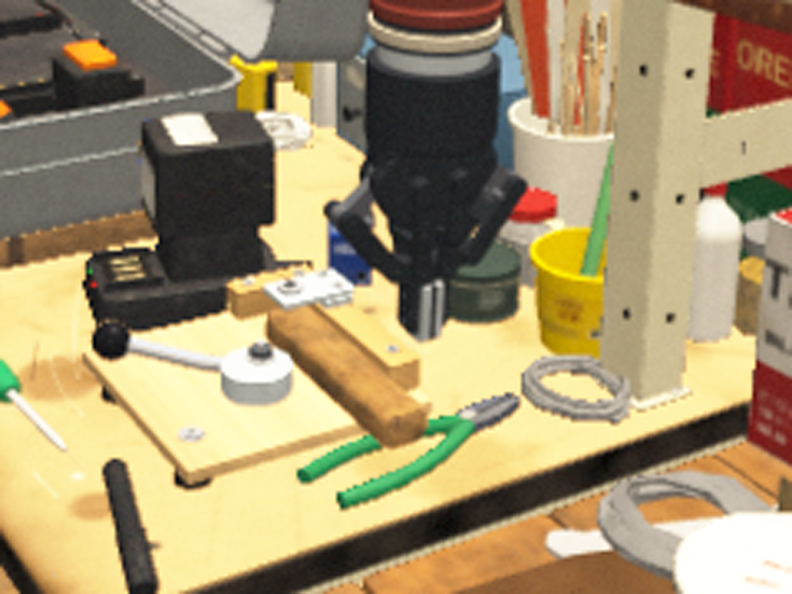

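The side picture shows the shut fingertips at crop (425,338), above and apparently behind the blank's free end at (405,425). I'll check that against the projected TCP.

Run:
```python
from h import *
o=ctrl.get_obs(); print(o['t'],o['tool_pos'],o['contact_force'],o['dq'].round(3))
print((proj('s1.png',[o['tool_pos']])-[200,200])*3.3)
```

```text
3.15 [ 0.61643299 -0.15036962  0.10270555] [-0.23962177 -0.43117067  1.19296944] [ 0.001 -0.055 -0.094 -0.     0.002 -0.   ]
[[420.22057001 362.38629509]]
```

Request:
step_arm:
  targets:
    - {"travel": [0,0,0],"angular": [0,0,0],"gripper": 0}

```text
t: 3.25
tool_pos: [0.6205, -0.1519, 0.109]
tool_rot: [1.597, 2.702, 0.001]
contact_force: [-0.3, -0.6, 0.7]
opening: -0.0003
grip_force: 0.0
```

Run:
```python
from h import *
o=ctrl.get_obs(); p=o['tool_pos']; print(p)
out=[]
for n in('side','scene'):
    f=n+'2.png'; d=snap(n,f); q=proj(f,[p,p+[0,0,.02]]); c=q[0].astype(int)-[50,60]
    a=cv2.resize(d['img'][c[1]:c[1]+120,c[0]:c[0]+100,::-1],None,fx=4,fy=4,interpolation=cv2.INTER_CUBIC)
    for k in q: cv2.drawMarker(a,tuple(int(v) for v in (k-c)*4),(0,0,255),cv2.MARKER_CROSS,12,1)
    out.append(a)
cv2.imwrite('pics/cmp.png',np.hstack(out))
```

```text
[ 0.62049882 -0.15186146  0.10899924]
```

View pics/cmp.png

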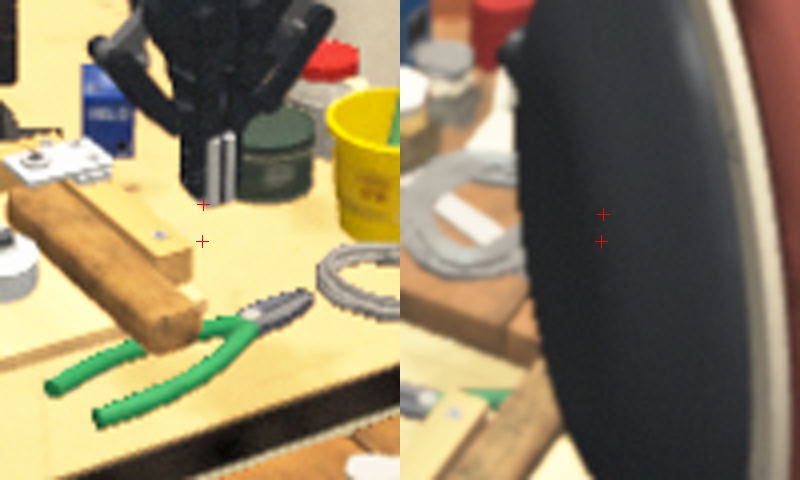

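The picture shows the fingertips about 18 mm above the projected TCP in the side view. To be safe I'll back off 35 mm along the blank, descend so that either height works, and find the blank end by touch.

Request:
step_arm:
  targets:
    - {"travel": [0.028,-0.051,0],"angular": [0,0,0],"gripper": 0}
    - {"travel": [0.028,-0.051,-0.03],"angular": [0,0,0],"gripper": 0}
    - {"travel": [0.028,-0.051,-0.07],"angular": [0,0,0],"gripper": 0}
    - {"travel": [0.028,-0.051,-0.11],"angular": [0,0,0],"gripper": 0}
    - {"travel": [0.028,-0.051,-0.13],"angular": [0,0,0],"gripper": 0}
    - {"travel": [0.028,-0.051,-0.13],"angular": [0,0,0],"gripper": 0}
    - {"travel": [0.028,-0.051,-0.13],"angular": [0,0,0],"gripper": 0}

```text
t: 4.05
tool_pos: [0.637, -0.1823, 0.0303]
tool_rot: [1.598, 2.703, 0.0]
contact_force: [-0.3, 0.1, -0.4]
opening: -0.0001
grip_force: 0.0
```

Run:
```python
from h import *
o=ctrl.get_obs(); p=o['tool_pos']; print(p,o['contact_force'])
d=snap('side','s3.png'); q=proj('s3.png',[p,p+[0,0,.02]]); c=q[0].astype(int)-[50,60]
a=cv2.resize(d['img'][c[1]:c[1]+120,c[0]:c[0]+100,::-1],None,fx=4,fy=4,interpolation=cv2.INTER_CUBIC)
for k in q: cv2.drawMarker(a,tuple(int(v) for v in (k-c)*4),(0,0,255),cv2.MARKER_CROSS,12,1)
w=snap('wrist','w3.png')['img'][:,:,::-1]
cv2.imwrite('pics/cmp3.png',np.hstack([a,cv2.resize(w[60:420,120:420],(400,480))]))
```

```text
[ 0.63703972 -0.18227445  0.03033041] [-0.26673363  0.05710379 -0.37297247]
```

View pics/cmp3.png

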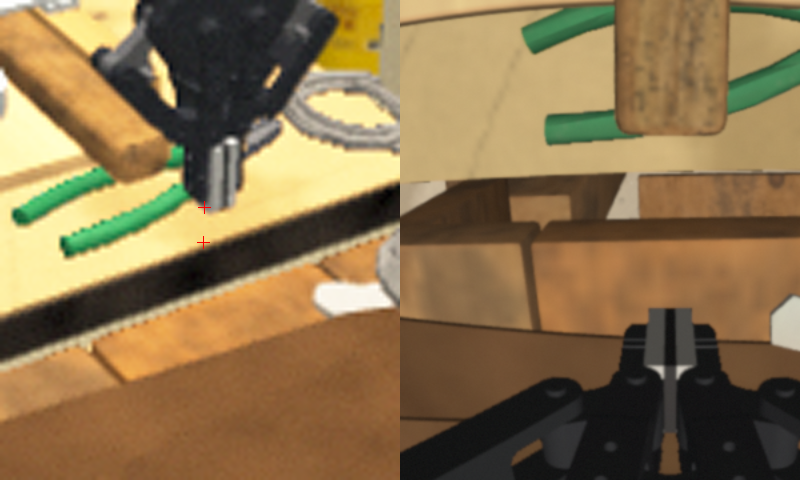

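In the side view the tip is again about 19 mm above the TCP mark. The wrist view shows the fingers centred on the blank's end. I'll go 4 mm lower and push along the jig's y, slowing near contact.

Request:
step_arm:
  targets:
    - {"travel": [-0.012,0.022,-0.006],"angular": [0,0,0],"gripper": 0}
    - {"travel": [-0.024,0.044,-0.006],"angular": [0,0,0],"gripper": 0}
    - {"travel": [-0.032,0.058,-0.006],"angular": [0,0,0],"gripper": 0}
    - {"travel": [-0.036,0.066,-0.006],"angular": [0,0,0],"gripper": 0}
    - {"travel": [-0.038,0.07,-0.006],"angular": [0,0,0],"gripper": 0}
    - {"travel": [-0.04,0.073,-0.006],"angular": [0,0,0],"gripper": 0}
    - {"travel": [-0.042,0.077,-0.006],"angular": [0,0,0],"gripper": 0}
    - {"travel": [-0.044,0.08,-0.006],"angular": [0,0,0],"gripper": 0}
    - {"travel": [-0.046,0.084,-0.006],"angular": [0,0,0],"gripper": 0}
    - {"travel": [-0.048,0.088,-0.006],"angular": [0,0,0],"gripper": 0}

```text
t: 5.15
tool_pos: [0.6075, -0.1295, 0.0255]
tool_rot: [1.599, 2.704, -0.0]
contact_force: [-0.1, -1.3, -0.1]
opening: 0.0002
grip_force: 0.5
```

Request:
step_arm:
  targets:
    - {"travel": [-0.002,0.0037,0],"angular": [0,0,0],"gripper": 0}
    - {"travel": [-0.004,0.0073,0],"angular": [0,0,0],"gripper": 0}
    - {"travel": [-0.006,0.011,0],"angular": [0,0,0],"gripper": 0}
    - {"travel": [-0.008,0.0146,0],"angular": [0,0,0],"gripper": 0}
    - {"travel": [-0.01,0.0183,0],"angular": [0,0,0],"gripper": 0}
    - {"travel": [-0.012,0.022,0],"angular": [0,0,0],"gripper": 0}
    - {"travel": [-0.014,0.0256,0],"angular": [0,0,0],"gripper": 0}
    - {"travel": [-0.016,0.0292,0],"angular": [0,0,0],"gripper": 0}
    - {"travel": [-0.018,0.0329,0],"angular": [0,0,0],"gripper": 0}

```text
t: 6.05
tool_pos: [0.5965, -0.1094, 0.0253]
tool_rot: [1.599, 2.704, 0.0]
contact_force: [0.4, -1.7, 1.1]
opening: 0.0003
grip_force: 0.6
```

Request:
step_arm:
  targets:
    - {"travel": [-0.001,0.0018,0],"angular": [0,0,0],"gripper": 0}
    - {"travel": [-0.002,0.0037,0],"angular": [0,0,0],"gripper": 0}
    - {"travel": [-0.003,0.0055,0],"angular": [0,0,0],"gripper": 0}
    - {"travel": [-0.004,0.0073,0],"angular": [0,0,0],"gripper": 0}
    - {"travel": [-0.005,0.009,0],"angular": [0,0,0],"gripper": 0}

```text
t: 6.55
tool_pos: [0.5935, -0.104, 0.0252]
tool_rot: [-1.599, -2.704, 0.0]
contact_force: [0.0, -0.6, 0.4]
opening: -0.0003
grip_force: 0.5
```

Request:
step_arm:
  targets:
    - {"travel": [-0.001,0.0018,0],"angular": [0,0,0],"gripper": 0}
    - {"travel": [-0.002,0.0037,0],"angular": [0,0,0],"gripper": 0}
    - {"travel": [-0.003,0.0055,0],"angular": [0,0,0],"gripper": 0}
    - {"travel": [-0.003,0.0055,0],"angular": [0,0,0],"gripper": 0}

```text
t: 6.95
tool_pos: [0.5918, -0.1009, 0.0253]
tool_rot: [1.598, 2.704, -0.0]
contact_force: [1.0, -1.4, -0.0]
opening: -0.0002
grip_force: 0.8
```

Request:
step_arm:
  targets:
    - {"travel": [-0.001,0.0018,0],"angular": [0,0,0],"gripper": 0}
    - {"travel": [-0.002,0.0037,0],"angular": [0,0,0],"gripper": 0}
    - {"travel": [-0.002,0.0037,0],"angular": [0,0,0],"gripper": 0}

```text
t: 7.25
tool_pos: [0.5922, -0.1007, 0.0263]
tool_rot: [1.596, 2.7, -0.003]
contact_force: [3.1, -7.4, -0.4]
opening: 0.0001
grip_force: 4.0
```

Force has risen to 8 N at the expected stop position. I'll hold briefly, retract, rise and move over to the lever.

Request:
step_arm:
  targets:
    - {"travel": [0,0,0],"angular": [0,0,0],"gripper": 0}
    - {"travel": [0,0,0],"angular": [0,0,0],"gripper": 0}
    - {"travel": [0.012,-0.022,0],"angular": [0,0,0],"gripper": 0}
    - {"travel": [0.024,-0.044,0.02],"angular": [0,0,0],"gripper": 0}
    - {"travel": [0.024,-0.044,0.1],"angular": [0,0,0],"gripper": 0}
    - {"travel": [0.024,-0.044,0.18],"angular": [0,0,0],"gripper": 0}
    - {"travel": [-0.04,0.0,0.2],"angular": [0,0,-0.17],"gripper": 0}
    - {"travel": [-0.11,0.04,0.2],"angular": [0,0,-0.34],"gripper": 0}
    - {"travel": [-0.18,0.09,0.2],"angular": [0,0,-0.51],"gripper": 0}
    - {"travel": [-0.239,0.145,0.2],"angular": [0,0,-0.68],"gripper": 0}

```text
t: 8.25
tool_pos: [0.446, -0.0115, 0.1462]
tool_rot: [-2.264, -2.178, -0.001]
contact_force: [-0.1, 0.7, 1.0]
opening: 0.0001
grip_force: 0.0
```

Request:
step_arm:
  targets:
    - {"travel": [0,0,0],"angular": [0,0,-0.111],"gripper": 0}
    - {"travel": [0,0,-0.06],"angular": [0,0,-0.111],"gripper": 0}
    - {"travel": [0,0,-0.12],"angular": [0,0,-0.111],"gripper": 0}
    - {"travel": [0,0,-0.16],"angular": [0,0,-0.111],"gripper": 0}
    - {"travel": [0,0,-0.16],"angular": [0,0,-0.111],"gripper": 0}
    - {"travel": [0,0,-0.16],"angular": [0,0,-0.111],"gripper": 0}

```text
t: 8.85
tool_pos: [0.4476, -0.0119, 0.0501]
tool_rot: [-2.349, -2.086, -0.0]
contact_force: [0.5, 0.2, -0.4]
opening: 0.0002
grip_force: 0.0
```

Run:
```python
from h import *
o=ctrl.get_obs(); p=o['tool_pos']; print(p,o['tool_rot'],o['contact_force'])
out=[]
for n in('side','scene'):
    f=n+'4.png'; d=snap(n,f); q=proj(f,[p,p+[0,0,.02]]); c=q[0].astype(int)-[50,60]
    a=cv2.resize(d['img'][c[1]:c[1]+120,c[0]:c[0]+100,::-1],None,fx=4,fy=4,interpolation=cv2.INTER_CUBIC)
    for k in q: cv2.drawMarker(a,tuple(int(v) for v in (k-c)*4),(0,0,255),cv2.MARKER_CROSS,12,1)
    out.append(a)
cv2.imwrite('pics/cmp4.png',np.hstack(out))
```

```text
[ 0.44764829 -0.01189321  0.05013867] [-2.34903418e+00 -2.08556648e+00 -1.73700011e-04] [ 0.48480021  0.16929035 -0.35252071]
```

Request:
step_arm:
  targets:
    - {"travel": [0,0,-0.012],"angular": [0,0,0],"gripper": 0}
    - {"travel": [0,0,-0.022],"angular": [0,0,0],"gripper": 0}
    - {"travel": [0,0,-0.027],"angular": [0,0,0],"gripper": 0}
    - {"travel": [0,0,-0.03],"angular": [0,0,0],"gripper": 0}
    - {"travel": [0,0,-0.033],"angular": [0,0,0],"gripper": 0}

```text
t: 9.45
tool_pos: [0.4471, -0.0116, 0.0293]
tool_rot: [-2.349, -2.086, 0.0]
contact_force: [0.4, -0.5, -0.5]
opening: 0.0007
grip_force: 0.0
```

```bash
cat > arc.py <<'E'
from h import *
import sys
P=np.array([.5158,-.0502]); a0=2.18+.502
o=ctrl.get_obs(); cur=o['tool_pos'][:2]; rv=o['tool_rot']; tx=(2*np.arctan2(rv[1],rv[0]))%np.pi  # tool x dir mod pi
def pos(a,d=.0165): th=a0+a; u=np.array([np.cos(th),np.sin(th)]); t=np.array([-u[1],u[0]]); return P+.072*u-d*t
ref=pos(float(sys.argv[1])) if sys.argv[1]!='m' else cur
print('cur joint-equiv txdir',tx,'pos',cur)
for a in map(float,sys.argv[2:]):
    e=(a0+a+np.pi/2-tx+np.pi/2)%np.pi-np.pi/2
    print(a,((pos(a)-ref)/.6).round(4),'ang',round(e/(np.pi/4),3))
v=cur-P; print('r',np.hypot(*v))
E
python3 arc.py m .3 .4 .5 .6 .7 .8 .9 1.0 1.1
```

```text
cur joint-equiv txdir 1.45255196897119 pos [ 0.4471199  -0.01157912]
0.3 [ 0.0004 -0.0181] ang -0.053
0.4 [-0.0037 -0.0298] ang 0.075
0.5 [-0.0065 -0.0417] ang 0.202
0.6 [-0.0082 -0.0539] ang 0.329
0.7 [-0.0086 -0.0662] ang 0.457
0.8 [-0.0078 -0.0785] ang 0.584
0.9 [-0.0058 -0.0906] ang 0.711
1.0 [-0.0026 -0.1025] ang 0.839
1.1 [ 0.0018 -0.114 ] ang 0.966
r 0.0787942118451439
```

Request:
step_arm:
  targets:
    - {"travel": [0,0,-0.008],"angular": [0,0,0],"gripper": 0}
    - {"travel": [0,-0.01,-0.008],"angular": [0,0,0],"gripper": 0}
    - {"travel": [0,-0.018,-0.008],"angular": [0,0,0],"gripper": 0}
    - {"travel": [-0.003,-0.03,-0.008],"angular": [0,0,0.075],"gripper": 0}
    - {"travel": [-0.006,-0.042,-0.008],"angular": [0,0,0.2],"gripper": 0}
    - {"travel": [-0.008,-0.054,-0.008],"angular": [0,0,0.33],"gripper": 0}

```text
t: 10.05
tool_pos: [0.4427, -0.0442, 0.0249]
tool_rot: [2.055, 2.376, 0.002]
contact_force: [0.8, 2.5, -0.3]
opening: 0.0
grip_force: 1.0
```

```bash
python3 arc.py .6 .7 .8 .9 1.0 1.1 1.2 1.3 1.4
```

```text
cur joint-equiv txdir 1.7153976706767537 pos [ 0.44269204 -0.04415792]
0.7 [-0.0004 -0.0123] ang 0.122
0.8 [ 0.0004 -0.0246] ang 0.249
0.9 [ 0.0024 -0.0367] ang 0.377
1.0 [ 0.0056 -0.0486] ang 0.504
1.1 [ 0.01   -0.0601] ang 0.631
1.2 [ 0.0155 -0.0711] ang 0.759
1.3 [ 0.0221 -0.0815] ang 0.886
1.4 [ 0.0297 -0.0912] ang 1.013
r 0.07335721654173935
```

Request:
step_arm:
  targets:
    - {"travel": [0,-0.012,0],"angular": [0,0,0.12],"gripper": 0}
    - {"travel": [0,-0.025,0],"angular": [0,0,0.25],"gripper": 0}
    - {"travel": [0.002,-0.037,0],"angular": [0,0,0.38],"gripper": 0}
    - {"travel": [0.006,-0.049,0],"angular": [0,0,0.5],"gripper": 0}
    - {"travel": [0.01,-0.06,0],"angular": [0,0,0.63],"gripper": 0}
    - {"travel": [0.0155,-0.071,0],"angular": [0,0,0.76],"gripper": 0}
    - {"travel": [0.022,-0.0815,0],"angular": [0,0,0.88],"gripper": 0}
    - {"travel": [0.03,-0.091,0],"angular": [0,0,1],"gripper": 0}

```text
t: 10.85
tool_pos: [0.4601, -0.0988, 0.0247]
tool_rot: [-0.99, -2.98, -0.001]
contact_force: [-1.4, 3.1, 1.1]
opening: 0.0001
grip_force: 1.1
```

```bash
python3 arc.py 1.4 1.5 1.6 1.7 1.75 1.8 1.85 1.9
```

```text
cur joint-equiv txdir 2.5004206735295145 pos [ 0.46011335 -0.09878051]
1.5 [ 0.0085 -0.0089] ang 0.141
1.6 [ 0.0179 -0.0169] ang 0.268
1.7 [ 0.028  -0.0239] ang 0.396
1.75 [ 0.0333 -0.027 ] ang 0.459
1.8 [ 0.0388 -0.0298] ang 0.523
1.85 [ 0.0444 -0.0324] ang 0.587
1.9 [ 0.0501 -0.0347] ang 0.65
r 0.0738990407465271
```

Request:
step_arm:
  targets:
    - {"travel": [0.0085,-0.009,0],"angular": [0,0,0.14],"gripper": 0}
    - {"travel": [0.018,-0.017,0],"angular": [0,0,0.27],"gripper": 0}
    - {"travel": [0.028,-0.024,0],"angular": [0,0,0.4],"gripper": 0}
    - {"travel": [0.033,-0.027,0],"angular": [0,0,0.46],"gripper": 0}
    - {"travel": [0.036,-0.0285,0],"angular": [0,0,0.49],"gripper": 0}
    - {"travel": [0.039,-0.03,0],"angular": [0,0,0.52],"gripper": 0}

```text
t: 11.45
tool_pos: [0.4826, -0.1164, 0.0244]
tool_rot: [-0.369, -3.116, -0.001]
contact_force: [-5.7, 3.0, 2.7]
opening: 0.0001
grip_force: 3.1
```

Request:
step_arm:
  targets:
    - {"travel": [0.003,-0.0013,0],"angular": [0,0,0.03],"gripper": 0}
    - {"travel": [0.0056,-0.0026,0],"angular": [0,0,0.06],"gripper": 0}
    - {"travel": [0.0056,-0.0026,0],"angular": [0,0,0.06],"gripper": 0}

```text
t: 11.75
tool_pos: [0.4853, -0.1178, 0.0244]
tool_rot: [-0.296, -3.123, -0.002]
contact_force: [-6.5, 2.0, 5.2]
opening: -0.0
grip_force: 3.9
```

Request:
step_arm:
  targets:
    - {"travel": [0.003,-0.0012,0],"angular": [0,0,0.03],"gripper": 0}
    - {"travel": [0.0057,-0.0023,0],"angular": [0,0,0.06],"gripper": 0}
    - {"travel": [0.0057,-0.0023,0],"angular": [0,0,0.06],"gripper": 0}

```text
t: 12.05
tool_pos: [0.4874, -0.1189, 0.0242]
tool_rot: [-0.221, -3.125, -0.002]
contact_force: [-12.7, 3.7, 9.4]
opening: 0.0004
grip_force: 6.2
```

Request:
step_arm:
  targets:
    - {"travel": [0.002,-0.0008,0],"angular": [0,0,0.02],"gripper": 0}
    - {"travel": [0.003,-0.0012,0],"angular": [0,0,0.03],"gripper": 0}
    - {"travel": [0.003,-0.0012,0],"angular": [0,0,0.03],"gripper": 0}

```text
t: 12.35
tool_pos: [0.4882, -0.1194, 0.024]
tool_rot: [-0.184, -3.125, -0.003]
contact_force: [-15.4, 4.6, 9.9]
opening: -0.0002
grip_force: 7.7
```

The push is now 16 N horizontally, so the cam is clamped. I'll back straight off, rise, and move clear for a check picture.

Request:
step_arm:
  targets:
    - {"travel": [-0.02,0.003,0],"angular": [0,0,0],"gripper": 0}
    - {"travel": [-0.06,0.008,0],"angular": [0,0,0],"gripper": 0}
    - {"travel": [-0.06,0.008,0.05],"angular": [0,0,0],"gripper": 0}
    - {"travel": [-0.06,0.008,0.13],"angular": [0,0,0],"gripper": 0}
    - {"travel": [-0.06,0.008,0.21],"angular": [0,0,0],"gripper": 0}
    - {"travel": [-0.07,-0.05,0.29],"angular": [0,0,0],"gripper": 0}
    - {"travel": [-0.08,-0.12,0.34],"angular": [0,0,0],"gripper": 0}
    - {"travel": [-0.09,-0.2,0.34],"angular": [0,0,0],"gripper": 0}
    - {"travel": [-0.1,-0.28,0.34],"angular": [0,0,0],"gripper": 0}
    - {"travel": [-0.1,-0.28,0.34],"angular": [0,0,0],"gripper": 0}

```text
t: 13.35
tool_pos: [0.4315, -0.2932, 0.2297]
tool_rot: [0.195, 3.133, -0.006]
contact_force: [-0.2, 0.8, -0.1]
opening: 0.0002
grip_force: 0.0
```

Run:
```python
from h import *
out=[]
for n,o in(('scene',(285,240)),('side',(215,255))):
    a=snap(n,n+'5.png')['img'][o[1]:o[1]+120,o[0]:o[0]+130,::-1]; out.append(cv2.resize(a,(400,369),interpolation=cv2.INTER_CUBIC))
cv2.imwrite('pics/fin.png',np.hstack(out)); o=ctrl.get_obs(); print(o['t'],o['tool_pos'],o['contact_force'])
```

```text
13.45 [ 0.43190692 -0.28964668  0.22865492] [ 0.19385227  0.21706309 -0.25058594]
```

View pics/fin.png

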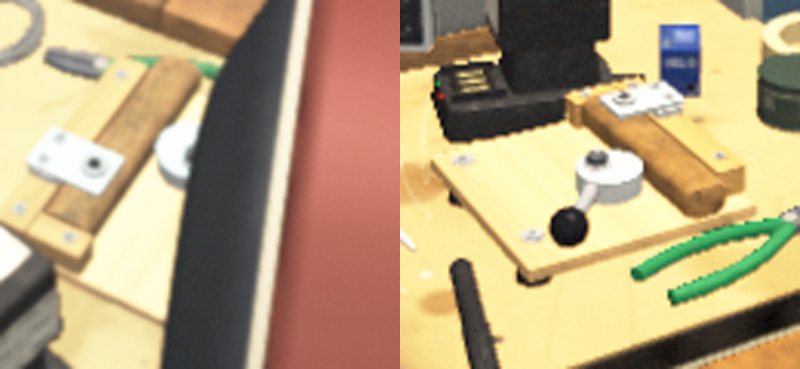

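The blank butts against the stop at left-crop (70,230) and lies along the fence. The lever has swung round, with the knob at right-crop (570,226). The hand is clear and the loose things stand where they were. I'll check the lever angle and then hand in.

Run:
```python
from h import *
k=back('side5.png',(270.0,328.2),.06)[:2]-[.5158,-.0502]; a=np.arctan2(k[1],k[0])%6.2832-2.18-.502
print(np.hypot(*k),a)
if a>1.75: print(ctrl.finish_job())
```

```text
0.09789044848427828 1.9061812950891819
the job is handed in; nothing more can be done
None
```

The blank is pushed home against the end stop and clamped to the fence, with the cam lever at about 1.91 rad and holding by itself. The hand is clear and the job is handed in at about 13.5 s; the judge's verdict was not shown.

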